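# Select a channel on the desk intercom and hold the talk key

### The arm

A 6-joint arm with a two-finger parallel gripper is mounted at the origin on a cart in front of the work surface, level with it; the furniture and walls round the work are solid. World frame = base frame: x ahead of the robot, y to its left, z up, the work surface at z = 0. Lengths are in m, angles in rad, forces in N, time in s.
With the tool pointing down it reaches from about 0.325 to 1 m from the base axis. Payload 5.1 kg.
Tool frame: the origin (TCP) lies at the centre of the arm's flange, where the gripper is bolted on; the fingertips stand 173 mm ahead of it and the grasp point (between the pads) lies arm.tcp_to_grasp ahead of it (arm.tcp_to_grasp is the distance from the TCP to the grasp point, in m); z points along the fingers, y is the line along which they close (so a half turn about z gives the same grasp; the last joint's range is limited). The gripper opens to 85 mm and grips with 20 to 120 N. Pads are 22 mm wide; open, the fingers measure 114 mm over their backs; the gripper's body (76 mm by 85 mm) begins 54 mm behind the grasp point. The pads swing forward as they close: fully open they stand 13 mm farther back than shut.
Start: joints at [1.057, 0.124, 1.65, -0, 1.367, -0.083], TCP at [0.271, 0.591, 0.405] pointing down, gripper open.
Joint ranges: [-2.61, 2.61], [-1.02, 2.33], [0.03, 2.71], [-1.35, 4.49], [0.32, 2.68], [-2.91, 2.91]. Speed limits (rad/s): [2.57, 2.57, 3.14, 3.14, 3.14, 3.14].

### API

Orientations are given as [roll, pitch, yaw] about the fixed x, y, z axes, in that order (R = Rz(yaw) Ry(pitch) Rx(roll)).
In Python, from cell import sensors, vision, close_job, arm gives the robot as it stands.
- The arm moves only by the shell command python3 -m creep 'ROWS' [FORCE]. ROWS is JSON, a list of rows, each a list of 7 numbers: the turn, a rotation vector about the tool's x, y, z in degrees, then the shift along the tool's x, y, z in m, then the opening, from 0 (shut) to 1 (fully open). In form: [[ax, ay, az, dx, dy, dz, gripper], ...]. A call has 1 to 5 rows; each row is the pose to reach, as a shift and turn from the pose commanded when the call began, along the tool's axes at that moment; what a row does not reach only later rows make up. A row lasts 1/12 s, in which the tool goes at most 41.7 mm and 7.16 degrees, less where a joint would pass 70% of its speed; a pose out of reach is approached as far as the arm can. A call with a gripper value outside its range is refused whole. The fingers move at their own pace and stop on an object; FORCE is the grip in N (left out, the last holds). Time passes only in rows, so rows that repeat a pose let the fingers close. It gives the time, the measured TCP pose, the force, the opening and the grip force at its end, in the units of the state.
- sensors.read_state(): the state, without advancing time (a new reading comes with each control period).
- vision.read_camera(name): name is "scene" or "top" or "wrist"; returns a dict with "pixels" (420x560x3 uint8, red, green, blue), "K" (3x3 intrinsics, pixels), "R" (3x3) and "t" (3): a world point X has camera coordinates R X + t; the wrist camera has in their place "hand_eye" (4x4, takes a point from camera to tool coordinates, whose origin is the TCP and whose axes are the flange's). Camera axes: x right, y down, z forward; pixel columns grow to the right and rows downward; lengths in m; the calibration is good to about 2 mm. The wrist camera is an equidistant fisheye: a pixel r from the principal point sees the ray r / f radians off the axis. A picture is of the moment at which its call begins: read the wrist's pose just before it. There is no depth.
- close_job(): hands the job in; it is judged then, once.
The state is a dict: "t": time; "qpos": joint angles; "dq": joint speeds; "joint_torque": joint torques, N m; "tcp_pos": TCP position; "eef_rot": TCP orientation; "contact_force": force on the tool from outside, world axes, zero at the start; "torque": the same for the moment, N m; "finger_gap": finger opening in m; "gripper_force": force on a finger pad.
Only numpy, scipy, OpenCV 4.12 (cv2) and the standard library are available. Lean on these libraries where they do the work, as an engineer would, in place of code of your own. Each camera call takes 0.05 s, during which the arm holds its last target. There are 200 camera calls.

### The job

On the desk intercom, roll the wide ribbed channel wheel with a fingertip one click to the right, until it sits in its middle position with the white line at the middle, longest mark, and take the finger off the wheel. Then press the oblong talk key fully down with a fingertip and finish while still holding it down. Leave the narrow volume wheel behind the key as it is, and do not shift or lift the intercom or the things lying around it.

Things in the scene. Friction and masses are not known exactly. Their poses are not given: they have to be found in the camera images.
- intercom: Grey desk intercom, loose flat box, about 1.6 kg, on rubber feet; 140 mm deep (x), 220 wide (y), housing top 55 mm above the desk. Origin: centre of its underside. x points away from the robot, y left, z up, turned up to 0.4 rad either way. Channel wheel in the right half, talk key front left, volume wheel back left, slotted loudspeaker between.
- wheel_top (a point): Highest point of the channel wheel (does not turn with it), 66 mm above the desk, x 0, y -60 mm in the intercom's frame. Black ribbed wheel, radius 30, width 20 mm, axle along the intercom's x, sunk in a slot: only its top 11 mm stand out (46 mm along y). A finger resting on top with 5 to 10 N and drawn along the intercom's y rolls it by friction.
- channel (a joint): Channel wheel angle, rad; grows as its top and the white line across its rim move to the intercom's right (-y). Clicks at 0 (line at left mark; starts here), 0.6 (line on top, middle mark), 1.2 (right mark): 18 mm of rim a click. Let go, it springs into the nearest, ridges at about 0.3 and 0.9; up to 0.04 N m (1.3 N at the rim) to turn. A finger resting on it holds it.
- volume (a joint): Angle of the volume wheel, rad, about 0 at the start; to be left alone. Narrow (7 mm) ribbed black wheel, 20 mm radius, standing 6 mm out of the housing at x +40, y +65 mm in the intercom's frame; no clicks.
- key_top (a point): Centre of the top of the talk key, and moves with it: a white oblong key, 26 mm (x) by 46 mm (y), its top 64 mm above the desk when up, at x -30, y +65 mm in the intercom's frame.
- talk (a joint): Travel of the talk key, m: 0 up, 0.006 fully down. It starts to move at 1.5 N, is down at about 5 N, and springs back when let go.
- usb_stick: Dark USB stick, 54 mm long, lying beside the intercom. A loose bystander, to be left alone.
- eraser: Eraser, 58 mm long, lying beside the intercom. A loose bystander, to be left alone.
- marker_black: Black marker, 144 mm long, lying behind the intercom. A loose bystander, to be left alone.
- stapler: Stapler, 139 mm long, 52 mm high, to the left. A loose bystander, to be left alone.
- card_pack_4: Banded pack of cards, 57x91x22 mm, to the left. A loose bystander, to be left alone.
- keys: Bunch of keys, flat, about 115 mm across, to the right. A loose bystander, to be left alone.

How it is judged:
On the way, in this order (a step that is already met when the one before it is completed fails the run):
1. the channel wheel has clicked into its middle position (within 0.1 rad), finger off the wheel, talk key up (value of joint channel between 0.5 and 0.7 rad and contact force between the fingers and intercom below 0.1 N and value of joint talk below 0.0015 m), for 0.3 s.
2. the talk key is pressed fully down by the fingers (over 4.5 mm) with the wheel still in the middle position (value of joint channel between 0.5 and 0.7 rad and value of joint talk above 0.0045 m and contact force between the fingers and intercom above 1 N), for 0.3 s.
At the end, for the whole second after the job is handed in: The channel wheel is in its middle position (within 0.1 rad), the fingers hold the talk key down (over 4.5 mm, over 1 N), the volume wheel is within 0.3 rad of 0, the intercom stands level within 30 mm of where it was and no bystander has moved more than 30 mm (all of step 2 and value of joint volume between -0.3 and 0.3 rad and distance of each of intercom, usb_stick, eraser, marker_black, stapler, card_pack_4, keys from where it was at the start of the episode below 0.03 m and angle between intercom's own z axis and vertical below 0.05 rad); the arm keeps its last pose, push and grip.
It fails at once if the talk key is pressed while the channel wheel is not in its middle position (value of joint talk above 0.003 m and (value of joint channel below 0.35 rad or value of joint channel above 0.85 rad)).
It fails at once if the volume wheel is turned by more than 0.3 rad (not (value of joint volume between -0.3 and 0.3 rad)).
It fails at once if the intercom is lifted by 10 mm, tipped by 0.15 rad or shifted by more than 30 mm (height (world z) of intercom above 0.01 m or angle between intercom's own z axis and vertical above 0.15 rad or distance of intercom from where it was at the start of the episode above 0.03 m).
It fails at once if a bystander is moved or lifted by more than 30 mm (distance of any of usb_stick, eraser, marker_black, stapler, card_pack_4, keys from where it was at the start of the episode above 0.03 m).
It also fails if it takes over 40 s, if anything falls off the work surface, if the arm or the gripper's body presses on something with over 40 N, if the wrist force passes 120 N, or if a joint passes its speed limit or range.

## Working session

There is one attempt and no reset: what is moved stays moved. The work goes in short steps, Python scripts to look and compute and a shell command to move; the robot and the scene stay as the last step left them, time stands still between calls to the robot, and variables do not carry over. Pictures are saved under pics/ and viewed, at most 10 in all, crops included, and the job is handed in when it is done.

```bash
mkdir -p pics; ls
python3 - <<'E'
from cell import sensors, vision, arm
import cv2,numpy as np
s=sensors.read_state();print(s, arm.tcp_to_grasp)
for n in ("top","scene"):
    c=vision.read_camera(n);cv2.imwrite(f"pics/{n}0.png",c["pixels"][:,:,::-1]);np.savez(f"{n}0.npz",**{k:c[k] for k in("pixels","K","R","t")});print(n,c["K"],c["R"],c["t"])
E
```

```text
pics
{'t': 0.0, 'qpos': array([ 1.05741245e+00,  1.24549595e-01,  1.65168563e+00, -1.38631392e-05,
        1.36748782e+00, -8.25819381e-02]), 'dq': array([ 0.00134789, -0.00017079, -0.00091152, -0.00159576, -0.00080257,
        0.00108162]), 'joint_torque': array([-2.49034398e-03, -4.23589218e+01, -3.65463638e+01, -1.61390790e-04,
        6.62629216e-03,  2.17639223e-05]), 'tcp_pos': array([0.27133631, 0.59038881, 0.40341695]), 'eef_rot': array([-3.13946840e+00, -1.62206523e-04,  2.71079335e+00]), 'contact_force': array([ 0.40263243, -0.08324398,  0.1433509 ]), 'torque': array([ 0.00826581, -0.01667138,  0.03103816]), 'gripper_force': 0.0, 'finger_gap': 0.08515419108827356} 0.1547
top [[426.03921072   0.         287.88908512]
 [  0.         426.03921072 207.94968454]
 [  0.           0.           1.        ]] [[-0.02209377 -0.99968623 -0.01180264]
 [-0.99437231  0.02319676 -0.10337126]
 [ 0.10361261  0.00945236 -0.99457281]] [0.10223294 0.51851104 1.19130791]
scene [[481.08493905   0.         286.18651105]
 [  0.         481.08493905 218.1553422 ]
 [  0.           0.           1.        ]] [[ 0.85534458 -0.51797203 -0.00951971]
 [-0.34036144 -0.54800708 -0.76409576]
 [ 0.39056336  0.65680531 -0.64503259]] [-0.40264657  0.28120211  1.05653718]
```

View pics/top0.png

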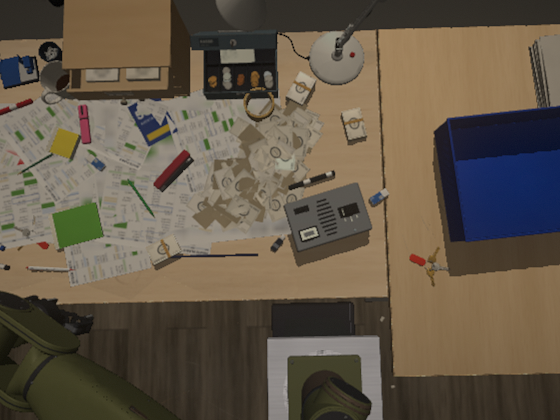

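View pics/scene0.png

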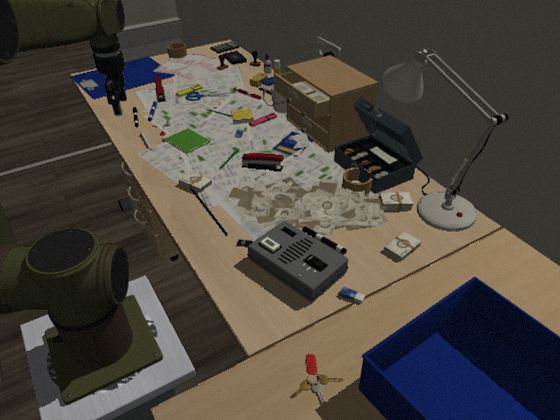

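```bash
cat > h.py <<'E'
import numpy as np,cv2
def ray(c,uv,z):
    d=c["R"].T@np.linalg.inv(c["K"])@np.r_[uv,1]; o=-c["R"].T@c["t"]
    return o+d*(z-o[2])/d[2]
def proj(c,X):
    p=c["K"]@(c["R"]@np.asarray(X)+c["t"]);return p[:2]/p[2]
E
python3 - <<'E'
from h import *
ims=[]
for n,(x0,y0) in {"top":(270,170),"scene":(240,210)}.items():
    c=np.load(n+"0.npz");g=cv2.cvtColor(c["pixels"],cv2.COLOR_RGB2GRAY);W,H=(115,90)
    r=g[y0:y0+H,x0:x0+W]
    ims.append(cv2.resize(c["pixels"][y0:y0+H,x0:x0+W,::-1],None,fx=3.4,fy=5 if 0 else 3.4,interpolation=cv2.INTER_CUBIC))
    for nm,m,z in(("white",r>140,.064),("dark",r<32,.06),("body",(r>45)&(r<105),.055)):
        k,_,st,ce=cv2.connectedComponentsWithStats(m.astype(np.uint8))
        for i in range(1,k):
            if st[i,4]>25: print(n,nm,st[i],(ce[i]+[x0,y0]).round(1),ray(c,ce[i]+[x0,y0],z).round(4))
cv2.imwrite("pics/crop.png",np.hstack(ims))
E
```

```text
top white [30 58 18 12 74] [308.8 233.1] [0.4459 0.034  0.064 ]
top dark [19 12 14  8 30] [295.5 186.4] [0.5775 0.0676 0.06  ]
top dark [ 68  33  21  15 118] [348.5 210.4] [ 0.5067 -0.0781  0.06  ]
top dark [25 38 11  6 31] [299.5 210.4] [0.5098 0.0581 0.06  ]
top body [  4   0  33  25 212] [288.  182.7] [0.5893 0.0882 0.055 ]
top body [ 28   0  37  19 163] [318.4 180.2] [0.5943 0.0025 0.055 ]
top body [112   0   3  19  37] [383.1 177.5] [ 0.5975 -0.1792  0.055 ]
top body [ 3  3  8  7 33] [276.8 175.5] [0.6104 0.1195 0.055 ]
top body [  13   13   89   77 4389] [328.  223.5] [ 0.4719 -0.0203  0.055 ]
top body [ 98  22  17  28 173] [376.6 200.8] [ 0.5322 -0.1581  0.055 ]
top body [ 2 29  9 12 33] [276.4 204.8] [0.5275 0.1222 0.055 ]
top body [34 61 10  6 32] [308.6 233.3] [0.4457 0.0343 0.055 ]
top body [ 0 68 15 15 72] [276.4 245.2] [0.4149 0.1244 0.055 ]
scene white [75  0 20  9 73] [322.  213.9] [0.6203 0.0593 0.064 ]
scene white [ 4  4 12  7 41] [249.3 217.7] [0.4463 0.149  0.064 ]
scene white [21 27 18 13 74] [270. 243.] [0.4442 0.0338 0.064 ]
scene dark [41 17 15 10 64] [288.3 23
[... 236 characters left out ...]
ene dark [18 33 23 10 35] [268.1 248. ] [0.4332 0.0244 0.06  ]
scene dark [ 63  45  25  16 191] [315.5 263. ] [ 0.5046 -0.0816  0.06  ]
scene dark [100  84  14   6  32] [346.  296.3] [ 0.5047 -0.2044  0.06  ]
scene body [ 17   0  21  13 131] [267.3 216.8] [0.4941 0.1364 0.055 ]
scene body [64  1  7  6 36] [307.  213.7] [0.5926 0.0906 0.055 ]
scene body [101   0  14   9  83] [348.6 213.9] [0.688  0.0301 0.055 ]
scene body [   1    9  108   81 3016] [301.4 252.8] [ 0.4975 -0.0297  0.055 ]
scene body [95 15 20  6 75] [345.6 227.1] [ 0.6487 -0.0093  0.055 ]
scene body [  0  42  66  48 973] [267.4 280.9] [ 0.3794 -0.0671  0.055 ]
scene body [98 77 17 13 99] [347.3 291.5] [ 0.5185 -0.1912  0.055 ]
```

View pics/crop.png

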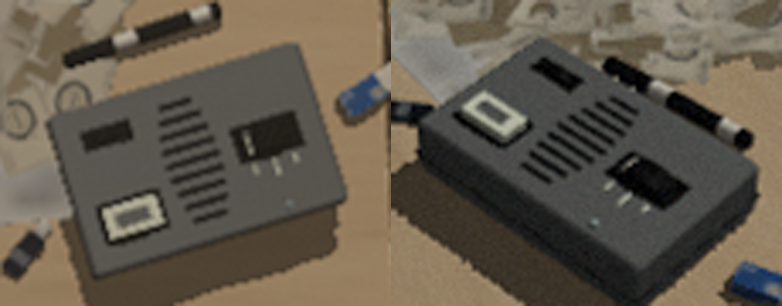

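The key is at (309,233) in the top view and the channel wheel at (349,210), with the white line at the left mark. Casting rays in both views puts the key at about (0.445, 0.034) and the wheel at (0.506, -0.079). They are 0.129 m apart, as they should be, and the intercom's yaw is about 0.257 rad. I move now.

```bash
cat > to.py <<'E'
# to.py x y z : shift (tool axes) and turn to bring closed fingertip there, tool y along intercom y
import sys,numpy as np
from scipy.spatial.transform import Rotation as Ro
from cell import sensors
L=0.173; s=sensors.read_state(); R=Ro.from_euler("xyz",s["eef_rot"])
G=Ro.from_euler("xyz",[np.pi,0,np.pi+0.257])
p=np.array(list(map(float,sys.argv[1:4])))+[0,0,L]
print("t",round(s["t"],2),"tip",(s["tcp_pos"]+R.apply([0,0,L])).round(4),"F",s["contact_force"].round(2),"q",s["qpos"].round(2))
print("turn",np.degrees((R.inv()*G).as_rotvec()).round(2),"shift",R.inv().apply(p-s["tcp_pos"]).round(4))
E
python3 -m creep '[[0,0,-39,-0.487,-0.502,0.0,0],[0,0,-39,-0.487,-0.502,0.0,0],[0,0,-39,-0.487,-0.502,0.0,0],[0,0,-39,-0.487,-0.502,0.0,0],[0,0,-39,-0.487,-0.502,0.0,0]]' 40; python3 to.py 0.504 -0.070 0.12
```

```text
t: 0.52
tcp_pos: [0.3395, 0.3967, 0.4041]
eef_rot: [-3.141, -0.001, -2.955]
contact_force: [-0.3, -0.0, 1.0]
finger_gap: 0.0255
gripper_force: 0.0
t 0.52 tip [0.3394 0.3965 0.2311] F [-0.27 -0.02  1.03] q [ 0.76 -0.16  1.93 -0.    1.37 -1.  ]
turn [-0.04 -0.04 -4.03] shift [-0.0751 -0.489   0.1114]
```

```bash
python3 -m creep '[[0,0,-4,-0.075,-0.489,0,0],[0,0,-4,-0.075,-0.489,0,0],[0,0,-4,-0.075,-0.489,0,0],[0,0,-4,-0.075,-0.489,0,0],[0,0,-4,-0.075,-0.489,0,0]]'; python3 to.py 0.504 -0.070 0.12
```

```text
t: 0.93
tcp_pos: [0.4073, 0.1997, 0.4045]
eef_rot: [-3.142, -0.0, -2.891]
contact_force: [1.5, 0.9, 0.5]
finger_gap: 0.0002
gripper_force: 0.0
t 0.93 tip [0.4073 0.1996 0.2315] F [1.48 0.88 0.49] q [ 0.34 -0.33  2.07  0.    1.4  -1.48]
turn [-0.   -0.01 -0.37] shift [-0.0268 -0.2852  0.1115]
```

```bash
python3 -m creep '[[0,0,0,-0.027,-0.285,0.11,0],[0,0,0,-0.027,-0.285,0.11,0],[0,0,0,-0.027,-0.285,0.11,0],[0,0,0,-0.027,-0.285,0.11,0],[0,0,0,-0.027,-0.285,0.11,0]]'; python3 to.py 0.504 -0.070 0.12
```

```text
t: 1.35
tcp_pos: [0.473, 0.0166, 0.3293]
eef_rot: [3.142, 0.0, -2.892]
contact_force: [0.6, -0.3, 0.2]
finger_gap: -0.0
gripper_force: 0.0
t 1.35 tip [0.4731 0.0166 0.1563] F [ 0.6  -0.33  0.23] q [-0.08 -0.22  2.11  0.    1.25 -1.9 ]
turn [ 0.    0.02 -0.42] shift [-0.0086 -0.0916  0.0363]
```

```bash
python3 -m creep '[[0,0,-0.4,-0.0086,-0.0916,0.036,0],[0,0,-0.4,-0.0086,-0.0916,0.036,0],[0,0,-0.4,-0.0086,-0.0916,0.036,0],[0,0,-0.4,-0.0086,-0.0916,0.036,0],[0,0,-0.4,-0.0086,-0.0916,0.036,0]]'; python3 to.py 0.504 -0.070 0.08
python3 - <<'E'
from cell import vision
import cv2,numpy as np
c=vision.read_camera("wrist");print(c["K"],c["hand_eye"]);cv2.imwrite("pics/w1.png",c["pixels"][:,:,::-1])
a=vision.read_camera("scene")["pixels"][170:300,220:380,::-1]
cv2.imwrite("pics/s1.png",cv2.resize(a,None,fx=4,fy=4,interpolation=cv2.INTER_CUBIC))
E
python3 to.py 0.504 -0.070 0.08
```

```text
t: 1.77
tcp_pos: [0.5039, -0.0684, 0.2934]
eef_rot: [3.14, -0.002, -2.886]
contact_force: [-0.5, 1.4, 0.7]
finger_gap: 0.0002
gripper_force: 0.0
t 1.77 tip [ 0.5036 -0.0682  0.1204] F [-0.5   1.42  0.75] q [-0.24 -0.09  2.06  0.    1.17 -2.07]
turn [ 0.08 -0.09 -0.1 ] shift [ 0.0003 -0.0017  0.0404]
[[325.1922621    0.         276.31213502]
 [  0.         325.1922621  205.440413  ]
 [  0.           0.           1.        ]] [[ 1.10421940e-04 -9.46936949e-01 -3.21419357e-01  8.37026901e-02]
 [ 9.99999993e-01  1.18793405e-04 -6.43373019e-06 -1.75986481e-04]
 [ 4.42748367e-05 -3.21419354e-01  9.46936955e-01  3.06940252e-02]
 [ 0.00000000e+00  0.00000000e+00  0.00000000e+00  1.00000000e+00]]
t 1.87 tip [ 0.5041 -0.0671  0.1214] F [-0.57 -0.16 -0.04] q [-0.24 -0.1   2.06  0.    1.17 -2.07]
turn [0.01 0.02 0.06] shift [ 0.0008 -0.0028  0.0414]
```

View pics/w1.png

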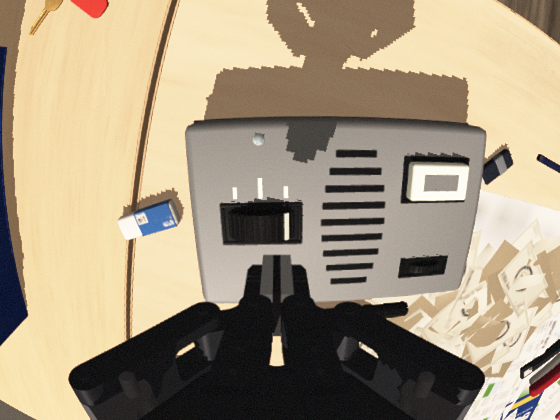

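View pics/s1.png

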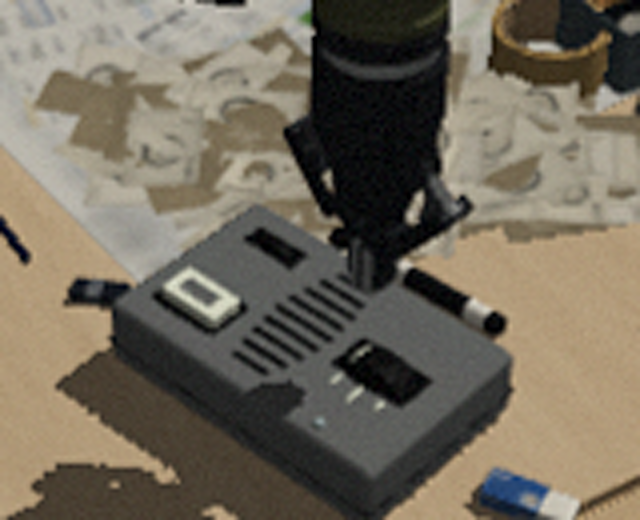

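The wrist view shows the wheel's slot at about (262,222), with the white line at (287,226), the middle mark at (260,188) and the key at (438,182). I check the two points by casting the fisheye rays.

```bash
cat > wr.py <<'E'
import sys,numpy as np,cv2
from scipy.spatial.transform import Rotation as Ro
from cell import sensors,vision
s=sensors.read_state();c=vision.read_camera("wrist");K,H=c["K"],c["hand_eye"];R=Ro.from_euler("xyz",s["eef_rot"]).as_matrix()
def w(u,v,z):
    a=np.array([u-K[0,2],v-K[1,2]])/K[0,0];th=np.hypot(*a);d=np.r_[a/th*np.sin(th),np.cos(th)]
    D=R@H[:3,:3]@d;o=s["tcp_pos"]+R@H[:3,3];return (o+D*(z-o[2])/D[2]).round(4)
E
python3 - <<'E'
from wr import *
g=cv2.cvtColor(c["pixels"],cv2.COLOR_RGB2GRAY)
def bb(m,x,y,W,h):
    k=np.argwhere(m[y:y+h,x:x+W]); return (k.min(0)+k.max(0))[::-1]/2+[x,y], k.max(0)-k.min(0)
k,sz=bb(g>170,400,152,70,54);print("key",k,sz,w(*k,.064))
sl,sz=bb(g<45,212,198,100,50);print("slot",sl,sz,w(*sl,.055),w(*sl,.066))
vo,sz=bb(g<45,392,250,62,32);print("vol",vo,sz,w(*vo,.055))
K0=w(*k,.064);S=w(*sl,.057);d=S-K0;print(np.hypot(d[0],d[1]),"yaw",np.arctan2(d[1],d[0])-np.arctan2(-125,30))
for u in(235,260,286):print("mark",w(u,190,.055))
E
```

```text
key [437.  181.5] [35 60] [0.4436 0.0314 0.064 ]
slot [260.  220.5] [41 80] [ 0.5052 -0.0786  0.055 ] [ 0.5009 -0.0791  0.066 ]
vol [421. 265.] [20 48] [0.5106 0.0525 0.055 ]
0.12577221473759614 yaw 0.26900506984807526
mark [ 0.4882 -0.1001  0.055 ]
mark [ 0.4839 -0.0838  0.055 ]
mark [ 0.4795 -0.067   0.055 ]
```

```bash
python3 -m creep '[[0,0,0,0,-0.003,0.03,0],[0,0,0,0,-0.003,0.048,0],[0,0,0,0,-0.003,0.048,0],[0,0,0,0,-0.003,0.048,0]]'; python3 to.py 0.503 -0.070 0.066;python3 -m creep '[[0,0,0,0,0,0.002,0],[0,0,0,0,0,0.004,0],[0,0,0,0,0,0.005,0],[0,0,0,0,0,0.006,0]]';python3 to.py 0.503 -0.070 0.066
```

```text
t: 2.25
tcp_pos: [0.5045, -0.0698, 0.2458]
eef_rot: [3.141, -0.001, -2.883]
contact_force: [0.6, -0.9, 0.2]
finger_gap: 0.0003
gripper_force: 0.0
t 2.25 tip [ 0.5042 -0.0697  0.0728] F [ 0.58 -0.88  0.24] q [-0.24 -0.03  2.09  0.    1.08 -2.07]
turn [ 0.05 -0.07  0.1 ] shift [0.0015 0.0001 0.0068]
t: 2.58
tcp_pos: [0.5053, -0.0709, 0.241]
eef_rot: [-3.141, 0.002, -2.884]
contact_force: [0.5, -0.2, -0.1]
finger_gap: -0.0002
gripper_force: 0.0
t 2.58 tip [ 0.5055 -0.071   0.068 ] F [ 0.5  -0.19 -0.06] q [-0.24 -0.02  2.09 -0.    1.07 -2.07]
turn [-0.05  0.09  0.02] shift [0.0019 0.0015 0.002 ]
```

```bash
python3 -m creep '[[0,0,0,0.001,0,0.001,0],[0,0,0,0.001,0,0.002,0],[0,0,0,0.001,0,0.002,0]]'; python3 -m creep '[[0,0,0,0,0,0.0007,0],[0,0,0,0,0,0.0014,0],[0,0,0,0,0,0.0014,0]]'; python3 to.py 0.503 -0.070 0.066
```

```text
t: 2.83
tcp_pos: [0.5043, -0.0715, 0.2392]
eef_rot: [-3.141, 0.0, -2.885]
contact_force: [-2.5, -0.5, 4.8]
finger_gap: 0.0
gripper_force: 2.7
t: 3.08
tcp_pos: [0.5046, -0.0717, 0.2391]
eef_rot: [-3.14, 0.0, -2.884]
contact_force: [-5.4, -0.2, 12.1]
finger_gap: -0.0002
gripper_force: 6.2
t 3.08 tip [ 0.5047 -0.072   0.0661] F [-5.4  -0.18 12.1 ] q [-0.25 -0.02  2.1  -0.    1.06 -2.07]
turn [-0.08  0.01  0.01] shift [0.0011 0.0021 0.0001]
```

```bash
python3 -m creep '[[0,0,0,0,-0.002,-0.0007,0],[0,0,0,0,-0.005,-0.0007,0],[0,0,0,0,-0.008,-0.0007,0],[0,0,0,0,-0.0105,-0.0007,0],[0,0,0,0,-0.013,-0.0007,0]]'; python3 -m creep '[[0,0,0,0,-0.002,0,0],[0,0,0,0,-0.003,0,0],[0,0,0,0,-0.003,0,0]]'; python3 to.py 0.503 -0.070 0.066
python3 - <<'E'
from cell import vision
import cv2
a=vision.read_camera("wrist")["pixels"][130:330,160:480,::-1]
b=vision.read_camera("scene")["pixels"][220:300,260:340,::-1]
import numpy as np
cv2.imwrite("pics/w2.png",np.hstack([cv2.resize(a,(560,350)),cv2.resize(b,(240,240))] if 0 else [cv2.resize(a,(480,300)),cv2.resize(b,(300,300))]))
E
```

```text
t: 3.5
tcp_pos: [0.5079, -0.0845, 0.2392]
eef_rot: [-3.14, 0.001, -2.884]
contact_force: [-2.2, -0.9, 6.7]
finger_gap: -0.0001
gripper_force: 3.4
t: 3.75
tcp_pos: [0.5087, -0.0875, 0.239]
eef_rot: [-3.139, 0.002, -2.885]
contact_force: [-0.7, -1.2, 6.0]
finger_gap: 0.0
gripper_force: 3.0
t 3.75 tip [ 0.509  -0.0878  0.066 ] F [-0.74 -1.25  6.05] q [-0.27 -0.01  2.08 -0.    1.06 -2.1 ]
turn [-0.13  0.09 -0.01] shift [ 0.001   0.0184 -0.0001]
```

View pics/w2.png

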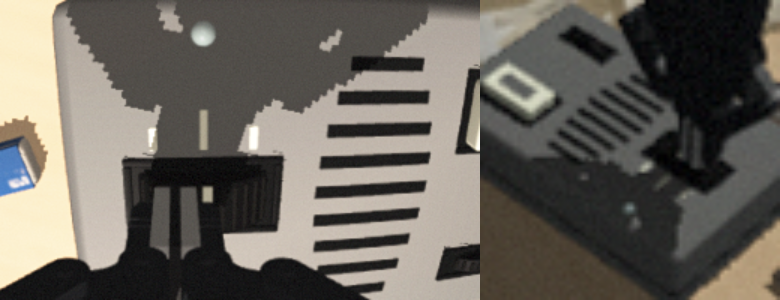

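The white line (207,193 in the crop) is now almost at the long middle mark (203,130). I lift off.

```bash
python3 -m creep '[[0,0,0,0,0,-0.01,0],[0,0,0,0,0,-0.04,0],[0,0,0,0,0,-0.05,0],[0,0,0,0,0,-0.05,0],[0,0,0,0,0,-0.05,0]]'; python3 -m creep '[[0,0,0,0,0,0,0],[0,0,0,0,0,0,0],[0,0,0,0,0,0,0]]'
python3 - <<'E'
from wr import *
cv2.imwrite("pics/w3.png",c["pixels"][:,:,::-1])
g=cv2.cvtColor(c["pixels"],cv2.COLOR_RGB2GRAY)
r=g[120:230,400:520]>170
n,_,st,ce=cv2.connectedComponentsWithStats(r.astype(np.uint8))
for i in range(1,n):
    if st[i,4]>150:
        m=st[i,:2]+st[i,2:4]/2+[400,120];print(st[i],m,w(*m,.064))
E
python3 to.py 0.445 0.033 0.10
```

```text
t: 4.27
tcp_pos: [0.5082, -0.0867, 0.2881]
eef_rot: [-3.141, 0.002, -2.885]
contact_force: [-0.1, 0.3, 0.5]
finger_gap: 0.0002
gripper_force: 0.0
t: 4.52
tcp_pos: [0.5075, -0.0866, 0.2859]
eef_rot: [3.14, -0.002, -2.885]
contact_force: [0.4, 0.5, -0.2]
finger_gap: 0.0001
gripper_force: 0.0
[ 86   0  34  39 625] [503.  139.5] [0.4012 0.05   0.064 ]
[  37   50   58   36 1350] [466. 188.] [0.4433 0.032  0.064 ]
[ 96  58  24  52 893] [508. 204.] [0.4435 0.077  0.064 ]
t 4.57 tip [ 0.5072 -0.0865  0.1131] F [-1.1   0.1   0.21] q [-0.27 -0.07  2.06 -0.    1.16 -2.1 ]
turn [ 0.07 -0.11  0.  ] shift [0.0301 0.1315 0.0133]
```

View pics/w3.png

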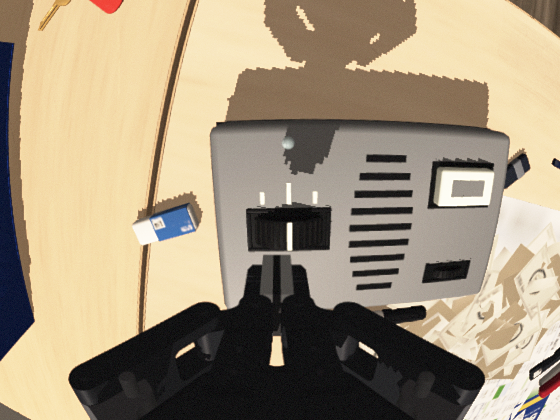

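The line (290,236) lines up with the long middle mark (289,193). The wheel has clicked in, the intercom hasn't moved, and the key is still at (0.444, 0.032). Next, the key.

```bash
python3 -m creep '[[0,0,0,0.03,0.1315,0,0],[0,0,0,0.03,0.1315,0,0],[0,0,0,0.03,0.1315,0,0],[0,0,0,0.03,0.1315,0,0],[0,0,0,0.03,0.1315,0,0]]'; python3 -m creep '[[0,0,0,0,0,0.02,0],[0,0,0,0,0,0.035,0],[0,0,0,0,0,0.041,0],[0,0,0,0,0,0.041,0]]'; python3 to.py 0.4445 0.0325 0.058
```

```text
t: 4.98
tcp_pos: [0.4441, 0.0347, 0.2865]
eef_rot: [3.141, -0.001, -2.881]
contact_force: [0.7, -0.5, -0.6]
finger_gap: -0.0
gripper_force: 0.0
t: 5.32
tcp_pos: [0.4452, 0.0322, 0.2445]
eef_rot: [3.141, -0.004, -2.885]
contact_force: [-1.0, 0.9, -0.3]
finger_gap: 0.0004
gripper_force: 0.0
t 5.32 tip [0.4445 0.0322 0.0715] F [-1.04  0.94 -0.33] q [-0.05 -0.18  2.23 -0.    1.09 -1.87]
turn [ 0.05 -0.22 -0.05] shift [0.0005 0.0005 0.0135]
```

```bash
python3 -m creep '[[0,0,0,0,0,0.005,0],[0,0,0,0,0,0.008,0],[0,0,0,0,0,0.011,0],[0,0,0,0,0,0.013,0],[0,0,0,0,0,0.013,0]]'; python3 -m creep '[[0,0,0,0,0,0.0007,0],[0,0,0,0,0,0.0014,0],[0,0,0,0,0,0.0014,0]]'; python3 to.py 0.4445 0.0325 0.058
```

```text
t: 5.73
tcp_pos: [0.4461, 0.0326, 0.234]
eef_rot: [-3.14, 0.001, -2.884]
contact_force: [-0.8, -1.6, 3.3]
finger_gap: -0.0001
gripper_force: 1.7
t: 5.98
tcp_pos: [0.446, 0.0327, 0.2327]
eef_rot: [-3.14, 0.002, -2.884]
contact_force: [0.5, -2.2, 3.2]
finger_gap: -0.0002
gripper_force: 2.1
t 5.98 tip [0.4463 0.0325 0.0597] F [ 0.49 -2.17  3.17] q [-0.05 -0.16  2.24 -0.    1.06 -1.87]
turn [-0.07  0.09  0.01] shift [0.0015 0.0002 0.0017]
```

```bash
python3 -m creep '[[0,0,0,0,0,0.001,0],[0,0,0,0,0,0.002,0],[0,0,0,0,0,0.0025,0],[0,0,0,0,0,0.0025,0]]'; python3 -m creep '[[0,0,0,0,0,0.0005,0],[0,0,0,0,0,0.001,0],[0,0,0,0,0,0.001,0],[0,0,0,0,0,0.001,0]]'; python3 to.py 0.4445 0.0325 0.058
```

```text
t: 6.32
tcp_pos: [0.4463, 0.0327, 0.2312]
eef_rot: [-3.141, 0.001, -2.884]
contact_force: [-4.0, -3.3, 12.6]
finger_gap: 0.0001
gripper_force: 6.8
t: 6.65
tcp_pos: [0.4464, 0.0327, 0.2311]
eef_rot: [-3.141, 0.0, -2.884]
contact_force: [-6.8, -3.1, 19.4]
finger_gap: 0.0002
gripper_force: 9.9
t 6.65 tip [0.4464 0.0326 0.0581] F [-6.82 -3.1  19.37] q [-0.05 -0.15  2.24 -0.    1.06 -1.87]
turn [-0.05  0.    0.02] shift [0.0019 0.0003 0.0001]
```

```bash
python3 -m creep '[[0,0,0,0,0,-0.0007,0],[0,0,0,0,0,-0.0007,0],[0,0,0,0,0,-0.0007,0],[0,0,0,0,0,-0.0007,0],[0,0,0,0,0,-0.0007,0]]'
python3 - <<'E'
from cell import vision
import cv2,numpy as np
a=vision.read_camera("wrist")["pixels"][100:340,60:480,::-1]
b=vision.read_camera("scene")["pixels"][200:310,230:370,::-1]
cv2.imwrite("pics/w4.png",np.hstack([cv2.resize(a,(420,300)),cv2.resize(b,(380,300))]))
E
```

```text
t: 7.07
tcp_pos: [0.4463, 0.0327, 0.2312]
eef_rot: [-3.141, 0.001, -2.884]
contact_force: [-4.5, -3.2, 15.4]
finger_gap: 0.0001
gripper_force: 7.6
```

View pics/w4.png

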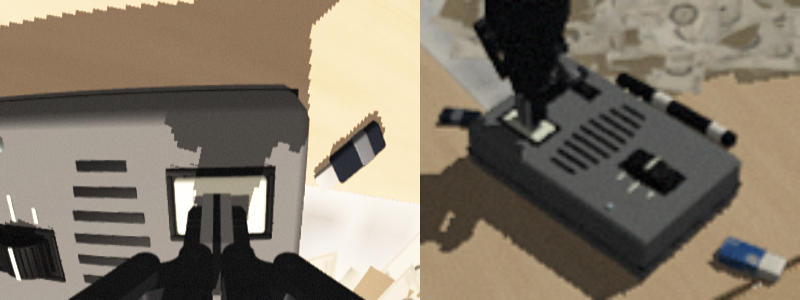

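The finger is on the key (215,200), which is bottomed at 58 mm with about 15 N on it. The wheel's line is still at the middle mark, and the intercom and bystanders are in place.

```bash
python3 -c "from cell import close_job; print(close_job())"
```

```text
the job is handed in; nothing more can be done
None
```

I handed the job in with the channel wheel in its middle position and a fingertip holding the talk key fully down at about 15 N; the last pictures showed the intercom and nearby bystanders in place, but the verdict was not reported back.

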